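# Snap the rotor clip onto a pump shaft with a fork tool

## Task

The pump's rotor is back on its shaft and its split retaining clip lies loose on the rotor. Take the orange fork tool from its rest and, touching the clip with the fork only, push it sideways into the shaft groove until it snaps in and sits fully home; go by feel and keep the fork's push on the clip and on the pump below 20 newtons, because the gearbox bearing takes no more. Then lay the tool back in its rest the way it lay, and leave the other things where they are.

Things in the scene. Friction and masses are not known exactly. Their poses are not given: they have to be found in the camera images.
- pump: Peristaltic pump on its back on a 150x130x10 mm plate, cover off, fixed: square housing 112 mm wide up to 62 mm height, on it a tubing bed (radius 54 mm, up to 76 mm) round a blue rotor, 84 mm across, flat face at 84 mm height; in its middle the vertical steel shaft. Origin under its centre at bench height, z up along the shaft, x the direction in which the clip goes on
- groove (a point): Shaft axis at rotor-face height (84 mm above the bench); axes as the pump's. Right above the face the shaft has a groove 6 mm wide, floor diameter 16 mm; above it the shaft is 20 mm thick, its end 14 mm above the face. The clip is home when its origin is here. Its sprung jaws begin to spread 11 mm short of home (push 5 to 12 N); from about 4 mm short they pull it home; then it stops hard
- clip: Steel split clip, C shape, 4 mm thick, outer diameter 34 mm, lying flat on the rotor face, its centre 17 to 24 mm from the shaft axis on the pump's -x side, up to 3 mm to the side. Origin at the centre of its ring, on its underside; x points out of its mouth, within 7 degrees of the pump's x
- rest: Black and grey tool rest, fixed: base 130x70x8 mm with two cradles 40 mm either side of the middle, each 10 mm thick, slot 26 mm wide with flared horns up to 56 mm height, slot floor at 31 mm. Origin under its centre, x along the slot; the 70 mm between the cradles are free for fingers down to 8 mm height
- cradle (a point): Where the middle of the tool's handle lies in the rest: rest centre, 40 mm above the bench; axes as the rest's
- tool: Fork tool in the rest, 120 g: orange flat-sided handle 110x22x18 mm, in line with it a flat steel fork 4 mm thick, 40 mm wide, whose mouth centres on the clip's round back. Origin at the handle's middle, x towards the fork, z up. The blade is clamped at a length that differs each time: mouth bottom 100 to 140 mm ahead of the origin; the clip's centre sits 17.3 mm ahead of it, the fork tips 8 mm
- tool_front (a point): Front end of the tool's orange handle, on its axis, 55 mm ahead of the tool's origin
- sampler_arm (a point): Front end of the autosampler's black needle arm, an obstacle: a level bar 25 mm thick, from this point straight away from the robot, 224 to 249 mm above the bench, parked to the right of the work
- beaker: small clear open beaker, 55 mm wide, 67 mm high, upright; origin under its centre
- tape_roll: green roll of tape, 68 mm wide, 19 mm high, lying flat; origin under its centre
- screwdriver: screwdriver with red handle, 165 mm long, 22 mm high, lying; origin under its middle, its own y along its length
- marker_1: white marker pen with blue cap, 140 mm long, 14 mm thick, lying; origin under its middle
- forceps: thin pale forceps, 125 mm long, 9 mm high, lying flat; origin under their middle

How it is judged:
On the way, in this order (a step that is already met when the one before it is completed fails the run):
1. the fork tool is lifted out of its rest (z of tool in the frame of cradle above 0.03 m), for 0.2 s.
2. the clip has snapped fully home in the groove (horizontal distance between clip and groove below 0.002 m and z of clip in the frame of groove between -0.0015 and 0.003 m and angle between clip's own z axis and vertical below 0.12 rad), for 0.3 s.
At the end, for the whole second after the job is handed in: The clip's centre is within 2 mm of the shaft axis, lying level in the groove (at most 3 mm above the rotor face), and the fork tool lies at rest in both cradles, its handle's middle within 20 mm of the cradle point, fork end on the same side as at the start (all of step 2 and horizontal distance between tool and cradle below 0.02 m and z of tool in the frame of cradle between -0.004 and 0.004 m and angle between the x axis of tool and the x axis of rest, either way round below 0.12 rad and x of tool_front in the frame of cradle above 0 m and linear speed of tool below 0.02 m/s); the robot touches nothing.
It fails at once if the fork tool pushes on the clip with more than 20 N (contact force between tool and clip above 20 N).
It fails at once if the fork tool pushes on the pump with more than 20 N (contact force between tool and pump above 20 N).
It fails at once if the fingers touch the clip (contact force between the fingers and clip above 0.5 N).
It fails at once if a bystander is moved by more than 25 mm (distance of any of beaker, tape_roll, screwdriver, marker_1, forceps from where it was at the start of the episode above 0.025 m).
It also fails if it takes over 54 s, if anything falls off the work surface, if the arm or the gripper's body presses on something with over 40 N, if the wrist force passes 120 N, or if a joint passes its speed limit or range.

## Robot

A 6-joint arm with a two-finger parallel gripper is mounted at the origin on a cart in front of the work surface, level with it; the furniture and walls round the work are solid. World frame = base frame: x ahead of the robot, y to its left, z up, the work surface at z = 0. Lengths are in m, angles in rad, forces in N, time in s.
With the tool pointing down it reaches from about 0.4 to 0.825 m from the base axis. Payload 7 kg.
Tool frame: the origin (TCP) lies midway between the tips of the shut fingers; the grasp point (between the pads) lies arm.hold_point_z behind it (arm.hold_point_z is the distance from the TCP to the grasp point, in m); z points along the fingers, y is the line along which they close (so a half turn about z gives the same grasp; the last joint's range is limited). The gripper opens to 88 mm and grips with 3 to 60 N. Pads are 19 mm wide; open, the fingers measure 130 mm over their backs; the gripper's body (78 mm by 193 mm) begins 47 mm behind the grasp point.
Start: joints at [-1.027, 0.359, 0.012, 0, -1.224, -0.288], TCP at [0.171, -0.653, 0.227] pointing down, gripper open.
Joint ranges: [-3.07, 3.07], [-1.43, 2.12], [-1.02, 1.25], [-3.03, 1.67], [-3.05, -0], [-3.03, 3.03]. Speed limits (rad/s): [2.39, 2.39, 3.01, 3.14, 3.14, 3.14].

## Interface

Orientations are given as [roll, pitch, yaw] about the fixed x, y, z axes, in that order (R = Rz(yaw) Ry(pitch) Rx(roll)).
In Python, from station import arm gives the robot as it stands.
- The arm moves only by the shell command python3 -m crank 'ROWS' [OPENING] [FORCE]. ROWS is JSON, a list that holds one entry, the list of rows, each a list of 4 numbers: the shift along the tool's x, y, z in units of 25 mm (1.0 is 25 mm), then the turn about the tool's z in units of 5 degrees (1.0 is 5 degrees). A call has 1 to 12 rows; each row is the pose to reach, as a shift and turn from the pose commanded when the call began, along the tool's axes at that moment; what a row does not reach only later rows make up. A row lasts 1/8 s, in which the tool goes at most 62.5 mm and 10.7 degrees, less where a joint would pass 70% of its speed; a pose out of reach is approached as far as the arm can. A call with a gripper value outside its range is refused whole. OPENING is the closure, from 0 (fully open) to 1 (shut), set as the call begins (- or left out, the last holds). The fingers move at their own pace and stop on an object; FORCE is the grip in N (left out, the last holds). Time passes only in rows, so rows that repeat a pose let the fingers close. It gives the time, the measured TCP pose, the force, the opening and the grip force at its end, in the units of the state.
- arm.get_state(): the state, without advancing time (a new reading comes with each control period).
- arm.grab_frame(name): name is "side" or "top"; returns (picture, depth): 480x640x3 uint8, red, green, blue; 480x640 float32, m along the optical axis (not along the pixel's ray), 0 where there is no reading.
- arm.get_calibration(name): a dict with "mtx" (3x3 intrinsics, pixels), "R" (3x3) and "t" (3): a world point X has camera coordinates R X + t. Camera axes: x right, y down, z forward; pixel columns grow to the right and rows downward; lengths in m; the calibration is good to about 2 mm. A picture is of the moment at which its call begins. get_calibration takes no time and is no camera call.
- arm.job_done(): hands the job in; it is judged then, once.
Trained networks look in the newest picture that a camera, given by its name, has taken for a name from the list of things; names that differ only in an ending like _2 or _b are one class to them, and where a whole thing is asked for, a point or a joint stands for the part that bears it (a point fixed in the world has none). Each returns a list of dicts, best first, with "score" (0 to 1); they miss things now and then, are a little off and sometimes report something else, mostly with a low value. They report only what shows in the picture. A call takes as long as a camera call.
- arm.recognise(thing, camera): "extent" ([left, top, width, height] in pixels, round what is visible of it).
- arm.trace(thing, camera): "mask" (480x640 bool, what is visible of it) and "extent" ([left, top, width, height] in pixels, round what is visible of it).
The state is a dict: "t": time; "q": joint angles; "qd": joint speeds; "joint_efforts": joint torques, N m; "eef_pos": TCP position; "ee_rot": TCP orientation; "force": force on the tool from outside, world axes, zero at the start; "moment": the same for the moment, N m; "width": finger opening in m; "gripper_force": force on a finger pad.
Only numpy, scipy, OpenCV 4.12 (cv2) and the standard library are available. Lean on these libraries where they do the work, as an engineer would, in place of code of your own. Each camera call takes 0.05 s, during which the arm holds its last target. There are 200 camera calls.

## Working session

There is one attempt and no reset: what is moved stays moved. The work goes in short steps, Python scripts to look and compute and a shell command to move; the robot and the scene stay as the last step left them, time stands still between calls to the robot, and variables do not carry over. Pictures are saved under pics/ and viewed, at most 10 in all, crops included, and the job is handed in when it is done.

```bash
ls; mkdir -p pics; cat > h.py <<'E'
import numpy as np, cv2
from station import arm
def cloud(cam):
    img,d=arm.grab_frame(cam); c=arm.get_calibration(cam)
    K,R,t=map(np.array,(c["mtx"],c["R"],c["t"]))
    v,u=np.mgrid[:480,:640]
    P=np.stack([(u-K[0,2])/K[0,0]*d,(v-K[1,2])/K[1,1]*d,d],-1)
    return img,d,(P-t)@R
def proj(cam,X):
    c=arm.get_calibration(cam); p=np.array(c["mtx"])@(np.array(c["R"])@np.array(X)+np.array(c["t"])); return p[:2]/p[2]
E
python3 - <<'E'
from h import *
for cam in("top","side"):
    img,d,W=cloud(cam); cv2.imwrite(f"pics/{cam}0.png",img[:,:,::-1])
    c=arm.get_calibration(cam); print(cam,np.round(-np.array(c["R"]).T@np.array(c["t"]),3),c["mtx"][0][0])
    for n in ("pump","clip","rest","tool","sampler_arm","beaker","screwdriver"):
        r=arm.trace(n,cam)
        for x in r[:1]:
            m=x["mask"]&(d>0); print(n,round(x["score"],2),x["extent"],np.round(np.median(W[m],0),3),np.round(np.percentile(W[m],2,0),3),np.round(np.percentile(W[m],98,0),3))
s=arm.get_state(); print(s["eef_pos"],s["ee_rot"],s["force"],arm.hold_point_z,s["t"])
E
```

```text
pics
top [0.369 0.024 1.244] 469.78533594081404
pump 0.66 [134.1, 231.2, 70.9, 69.8] [0.506 0.412 0.064] [0.432 0.344 0.003] [0.589 0.487 0.091]
clip 0.62 [159.7, 261.0, 13.0, 15.5] [0.492 0.409 0.087] [0.48  0.398 0.08 ] [0.513 0.429 0.092]
rest 0.78 [260.5, 270.2, 55.4, 48.4] [0.423 0.108 0.009] [0.377 0.051 0.004] [0.476 0.177 0.056]
tool 0.83 [248.4, 266.0, 56.1, 35.1] [0.44  0.14  0.047] [0.402 0.073 0.   ] [0.487 0.216 0.053]
sampler_arm 0.59 [418.2, 1.5, 63.2, 233.7] [ 0.808 -0.24   0.254] [ 0.548 -0.264  0.228] [ 0.872 -0.209  0.568]
beaker 0.97 [190.3, 188.6, 25.2, 22.7] [0.677 0.344 0.028] [ 0.648  0.314 -0.001] [0.697 0.364 0.068]
screwdriver 0.79 [359.1, 266.3, 25.1, 44.9] [ 0.419 -0.101  0.019] [ 0.383 -0.124  0.008] [ 0.485 -0.073  0.025]
side [ 0.376 -1.041  0.977] 533.7083983624518
pump 0.71 [252.9, 177.1, 47.8, 44.2] [0.512 0.392 0.051] [0.448 0.339 0.003] [0.591 0.455 0.087]
rest 0.91 [233.9, 253.8, 43.3, 34.7] [0.428 0.071 0.007] [ 0.378  0.038 -0.001] [0.479 0.144 0.043]
sampler_arm 0.89 [315.9, 124.7, 176.4, 175.1] [ 0.828 -0.231  0.358] [ 0.545 -0.267  0.226] [ 0.847 -0.214  0.565]
beaker 0.64 [322.2, 193.9, 13.6, 24.9] [0.68  0.319 0.046] [0.661 0.307 0.018] [0.698 0.365 0.067]
screwdriver 0.78 [246.5, 306.5, 52.1, 25.0] [ 0.429 -0.106  0.014] [ 0.385 -0.129  0.005] [ 0.523 -0.06   0.023]
[ 0.17079163 -0.65300223  0.22659112] [-3.14157821e+00  1.56632249e-05 -2.88576102e+00] [ 0.07894599  0.36147753 -0.27648257] 0.0188 0.8
```

```bash
python3 - <<'E'
import cv2
a=cv2.imread("pics/top0.png")[170:350,120:400]; cv2.imwrite("pics/c1.png",cv2.resize(a,(784,504),interpolation=cv2.INTER_CUBIC))
b=cv2.imread("pics/top0.png")[225:307,130:212]; b=cv2.resize(b,(500,500),interpolation=cv2.INTER_CUBIC)
cv2.imwrite("pics/c2.png",b)
E
```

```text
(no output)
```

View pics/c1.png

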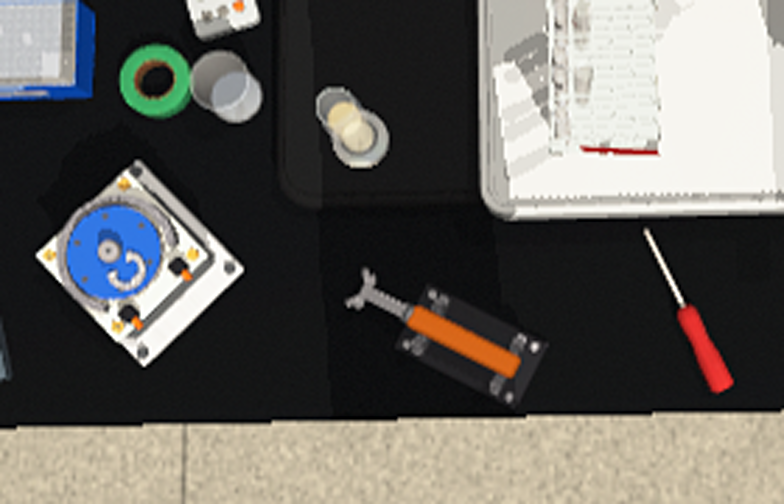

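View pics/c2.png

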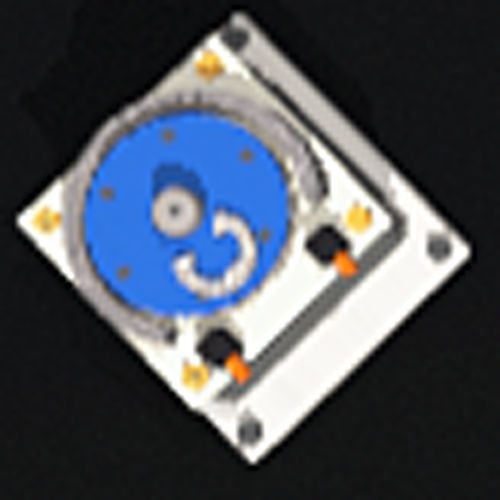

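Overview crop: pump with the clip at crop (218,255), lower right of the shaft at (175,210) in the second crop. The tool in the rest points up-left, with its fork at about (360,290) in the first crop. Now the precise fits.

```bash
cat > m.py <<'E'
from h import *
def main():
    img,d,W=cloud("top"); c=arm.get_calibration("top"); K,R,t=map(np.array,(c["mtx"],c["R"],c["t"]))
    def atz(p,z):
        ray=R.T@np.linalg.solve(K,[p[0],p[1],1.]); C=-R.T@t; return (C+ray*(z-C[2])/ray[2])[:2]
    hsv=cv2.cvtColor(img,cv2.COLOR_RGB2HSV).astype(int); H,S,V=hsv[...,0],hsv[...,1],hsv[...,2]
    v,u=np.mgrid[:480,:640]
    box=(u>130)&(u<212)&(v>225)&(v<307)
    def big(m):
        n,l,s,_=cv2.connectedComponentsWithStats(m.astype(np.uint8)); return l==1+np.argmax(s[1:,4])
    blue=big(box&(H>95)&(H<125)&(S>120)&(V>90)); ct=max(cv2.findContours(blue.astype(np.uint8),0,1)[0],key=cv2.contourArea)
    e=cv2.fitEllipse(cv2.convexHull(ct)); print("rotor ctr",np.round(atz(e[0],.084),4),"dia",np.array(e[1])*(1.244-.084)/470)
    # grey inside the rotor: shaft and clip
    fill=np.zeros((480,640),np.uint8); cv2.drawContours(fill,[cv2.convexHull(ct)],-1,1,-1); fill=cv2.erode(fill,np.ones((3,3)))
    g=(fill>0)&(S<90)
    n,l,s,cc=cv2.connectedComponentsWithStats(g.astype(np.uint8))
    for i in range(1,n):
        if s[i,4]>8:
            pts=np.argwhere(l==i)[:,::-1].astype(np.float32); ci=cv2.minEnclosingCircle(pts)
            print("grey",s[i],cc[i],"centroid@88",np.round(atz(cc[i],.088),4),"@98",np.round(atz(cc[i],.098),4),"circ@88",np.round(atz(ci[0],.088),4),"r",ci[1]*1.156/470)
    hm=(W[...,2]>.056)&(W[...,2]<.067)&(d>0)&box&(V>150)&(S<60)
    r=cv2.minAreaRect(W[hm][:,:2].astype(np.float32)); print("housing",r)
    pm=(W[...,2]>.004)&(W[...,2]<.016)&(d>0)&box
    print("plate",cv2.minAreaRect(W[pm][:,:2].astype(np.float32)))
    for name,lo,hi in(("clamps",.066,.2),):
        q=box&(H<20)&(S>180)&(V>150); print("orange clamps top z",np.percentile(W[q][:,2],95))
    q=big((u>240)&(u<330)&(v>255)&(v<320)&(H<20)&(S>150)&(V>100)); ctt=max(cv2.findContours(q.astype(np.uint8),0,1)[0],key=cv2.contourArea)
    P=np.array([atz(p,.049) for p in np.argwhere(q)[:,::-1]]); print("handle z",np.median(W[q&(d>0)][:,2]))
    rr=cv2.minAreaRect((P*1000).astype(np.float32)); print("handle rect",rr,"mean",P.mean(0))
    ax=np.linalg.svd(P-P.mean(0))[2][0]; ax*=np.sign(ax[1]); print("yaw",np.degrees(np.arctan2(ax[1],ax[0])))
    # fork: profile along axis, grey pixels
    o=P.mean(0); f=(u>230)&(u<290)&(v>250)&(v<300)&(S<90)&(V>70)
    Q=np.array([atz(p,.042) for p in np.argwhere(f)[:,::-1]])-o
    a=Q@ax; b=Q@np.array([-ax[1],ax[0]]); k=(a>50)&(abs(b)<30)
    for lo in range(50,170,4):
        kk=k&(a*1000>=lo-0)&(a*1000<lo+4) if False else (a*1000>=lo)&(a*1000<lo+4)&(abs(b)<.03)
        if kk.any(): print(lo,np.round(np.sort(b[kk]*1000)).astype(int))
main()
E
python3 m.py
```

```text
rotor ctr [0.5138 0.4268] dia [0.08045188 0.08443507]
grey [155 255   8   9  55] [158.50909091 259.30909091] centroid@88 [0.5146 0.4291] @98 [0.5134 0.4256] circ@88 [0.5151 0.4291] r 0.010220251367447223
grey [159 259  13  15  84] [165.92857143 267.19047619] centroid@88 [0.4945 0.4101] @98 [0.4934 0.4068] circ@88 [0.4976 0.4137] r 0.017608120394767595
housing ((0.513503909111023, 0.4271104335784912), (0.11403170228004456, 0.11235310137271881), 43.55875778198242)
plate ((0.5084366202354431, 0.4249904751777649), (0.21509505808353424, 0.21582864224910736), 0.10365891456604004)
orange clamps top z 0.07509183218410172
handle z 0.048344138631995395
handle rect ((429.6289367675781, 118.17770385742188), (107.3180923461914, 22.211498260498047), 61.407623291015625) mean [0.42955168 0.11826713]
yaw 61.346075117384316
54 [-7 -5 -4 -1  1  2  4  8]
58 [-5 -2  0  1  6  7]
62 [-7 -6 -3 -2 -1  0  2  3  5  6]
66 [-4 -3 -1  1  2  5  7]
70 [-6 -4 -2  0  1  4  5  6  7]
74 [-5 -3 -2 -1  0  2  4  6]
78 [-4 -3 -1  1  3  5  6  7]
82 [-5 -4 -2 -1  0  2  4  5  7]
86 [-5 -3 -2  0  3  4  6]
90 [-5 -4 -3 -1  1  2  3  5  6  7]
94 [-4 -2 -1  2  4  5  7 14]
98 [-13 -11  -9  -7  -5  -4  -3  -2   1   2   3   4   6   7  10  12  13  15]
102 [-15 -14 -12 -11 -10  -8  -6  -5  -3   0   1   3   5   6   9  11  12  14
  16  17  18]
106 [-17 -15 -13 -12 -10  -7  -2   4   8  10  11  13  14  17  20]
110 [-16 -14 -13 -11  12  16  18]
```

```bash
cat > to.py <<'E'
import sys,numpy as np
from station import arm
from scipy.spatial.transform import Rotation as Ro
s=arm.get_state(); R=Ro.from_euler("xyz",s["ee_rot"]).as_matrix(); p=np.array(s["eef_pos"])
print("t",s["t"],"pos",np.round(p,4),"yaw",np.round(np.degrees(s["ee_rot"]),2),"q",np.round(s["q"],2),"F",np.round(s["force"],1),"w",s["width"])
for a in sys.argv[1:]:
    x,y,z,yaw=map(float,a.split(",")); d=R.T@(np.array([x,y,z])-p)/.025
    print(a,"->",np.round(d,3),"turn",round(-((yaw-np.degrees(s["ee_rot"][2])+180)%360-180)/5,3))
E
python3 to.py .3,-.38,.24,-165.3 .38,-.24,.24,-165.3 .43,.118,.15,-118.65 .4295,.1183,.021,-118.65
```

```text
t 0.85 pos [ 0.1708 -0.6531  0.2266] yaw [-179.99    0.   -165.34] q [-1.03  0.36  0.01  0.   -1.22 -0.29] F [-0.2  0.2 -0.5] w 0.08743043243839341
.3,-.38,.24,-165.3 -> [-7.764  9.259 -0.537] turn -0.009
.38,-.24,.24,-165.3 -> [-12.277  13.867  -0.537] turn -0.009
.43,.118,.15,-118.65 -> [-17.835  27.216   3.061] turn -9.339
.4295,.1183,.021,-118.65 -> [-17.819  27.233   8.221] turn -9.339
```

```bash
python3 -m crank '[[[-1.5,1.8,-0.4,0],[-3,3.6,-0.5,0],[-4.5,5.4,-0.5,0],[-6,7.2,-0.5,0],[-7.7,9.2,-0.5,0],[-9.2,10.8,-0.5,0],[-10.8,12.4,-0.5,0],[-12.2,13.9,-0.5,0],[-13,16,-0.4,0],[-13.8,18,0,-1.5],[-14.7,20,0.5,-3],[-15.5,22,1,-4.5]]]' 0
python3 to.py .43,.118,.13,-118.65  .4295,.1183,.021,-118.65
```

```text
t: 2.35
eef_pos: [0.4067, -0.021, 0.2018]
ee_rot: [-3.141, 0.002, -2.488]
force: [1.2, -0.8, 0.5]
width: 0.0873
gripper_force: 0.0
t 2.35 pos [ 0.4067 -0.021   0.2018] yaw [-1.7997e+02  1.0000e-01 -1.4258e+02] q [ 0.44 -0.08 -0.57  0.   -1.08 -1.36] F [ 1.2 -0.8  0.5] w 0.08729729843954939
.43,.118,.13,-118.65 -> [-4.114  3.85   2.876] turn -4.785
.4295,.1183,.021,-118.65 -> [-4.098  3.874  7.236] turn -4.785
```

```bash
python3 -m crank '[[[-1.4,1.3,0.8,-1.6],[-2.8,2.6,1.6,-3.2],[-4.1,3.87,2.2,-4.79],[-4.1,3.87,2.2,-4.79],[-4.1,3.87,2.2,-4.79]]]' 0
python3 to.py  .4295,.1183,.021,-118.65
```

```text
t: 2.98
eef_pos: [0.4296, 0.1161, 0.1466]
ee_rot: [3.141, -0.0, -2.075]
force: [-0.6, -0.7, 0.6]
width: 0.088
gripper_force: 0.0
t 2.975 pos [0.4296 0.1161 0.1466] yaw [ 1.7999e+02 -2.0000e-02 -1.1890e+02] q [ 0.71  0.05 -0.59  0.   -0.94 -1.21] F [-0.6 -0.7  0.6] w 0.08795368598390876
.4295,.1183,.021,-118.65 -> [-0.078  0.045  5.024] turn -0.051
```

```bash
python3 - <<'E'
from h import *
img,d,W=cloud("side"); a=img[190:310,190:350,::-1].copy(); cv2.imwrite("pics/s1.png",cv2.resize(a,(800,600),interpolation=cv2.INTER_CUBIC))
E
```

```text
(no output)
```

View pics/s1.png

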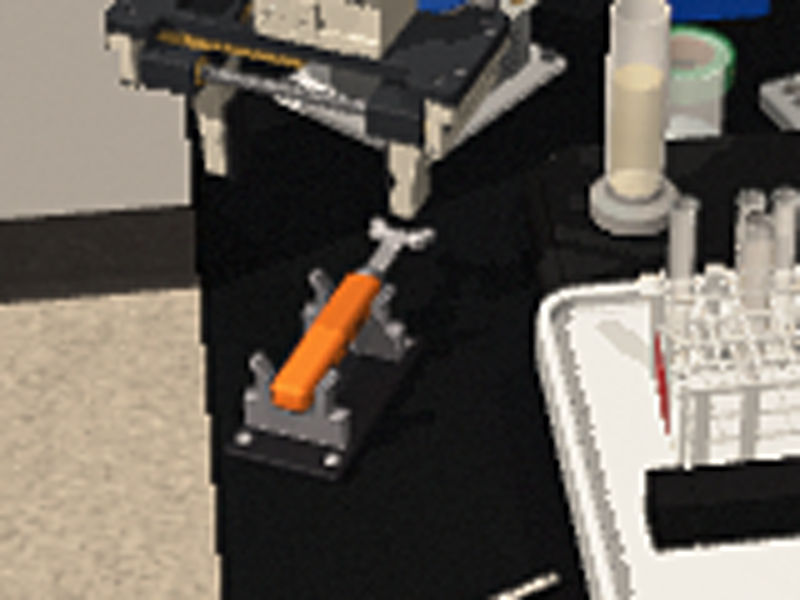

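The side view shows the open gripper above the orange tool in its rest, fingers at (212,150) and (405,195), square to the handle. Descend and grip.

```bash
python3 -m crank '[[[0,0,1.5,0],[0,0,3,0],[0,0,4.3,0],[0,0,5,0],[0,0,5.02,0],[0,0,5.02,0]]]' 0
python3 to.py .4295,.1183,.021,-118.65
```

```text
t: 3.78
eef_pos: [0.4304, 0.116, 0.022]
ee_rot: [-3.141, 0.001, -2.076]
force: [-0.8, 0.1, -0.2]
width: 0.0873
gripper_force: 0.0
t 3.775 pos [0.4304 0.116  0.022 ] yaw [-1.7996e+02  7.0000e-02 -1.1895e+02] q [ 0.71  0.24 -0.74  0.   -0.6  -1.21] F [-0.8  0.1 -0.2] w 0.08727117762462708
.4295,.1183,.021,-118.65 -> [-0.064  0.075  0.04 ] turn -0.06
```

```bash
python3 -m crank '[[[-0.06,0.07,0.04,-0.06],[-0.06,0.07,0.04,-0.06]]]' 0
python3 -m crank '[[[0,0,0,0],[0,0,0,0],[0,0,0,0],[0,0,0,0],[0,0,0,0],[0,0,0,0],[0,0,0,0],[0,0,0,0]]]' 1 40; python3 to.py
```

```text
t: 4.03
eef_pos: [0.4293, 0.1187, 0.0207]
ee_rot: [-3.141, 0.001, -2.07]
force: [0.5, -0.5, -0.4]
width: 0.0877
gripper_force: 0.0
t: 5.03
eef_pos: [0.429, 0.1183, 0.0201]
ee_rot: [-3.142, 0.0, -2.07]
force: [0.3, -0.6, 0.1]
width: 0.0218
gripper_force: 40.0
t 5.025 pos [0.429  0.1183 0.0201] yaw [-180.      0.   -118.59] q [ 0.71  0.24 -0.74  0.   -0.59 -1.21] F [ 0.3 -0.6  0.1] w 0.02178436287977907
```

```bash
python3 -m crank '[[[0,0,-0.8,0],[0,0,-2,0],[0,0,-3.2,0],[0,0,-4.2,0],[0,0,-4.2,0],[0,0,-4.2,0],[0,0,-4.2,0]]]'
python3 to.py .3868,.3061,.120,-136.44
```

```text
t: 5.9
eef_pos: [0.4283, 0.1178, 0.124]
ee_rot: [3.141, -0.002, -2.07]
force: [0.9, 0.1, 0.5]
width: 0.0215
gripper_force: 40.0
t 5.9 pos [0.4283 0.1178 0.124 ] yaw [ 1.7995e+02 -1.1000e-01 -1.1860e+02] q [ 0.71  0.08 -0.62 -0.   -0.88 -1.21] F [0.9 0.1 0.5] w 0.021490410224132155
.3868,.3061,.120,-136.44 -> [-5.817  5.062  0.155] turn 3.567
```

```bash
python3 -m crank '[[[-1,0.9,0,0.6],[-2,1.8,0,1.2],[-3,2.7,0.1,1.8],[-4,3.6,0.1,2.4],[-5,4.4,0.1,3],[-5.82,5.06,0.15,3.57],[-5.82,5.06,0.15,3.57],[-5.82,5.06,0.15,3.57],[-5.82,5.06,0.15,3.57]]]'
cat > f.py <<'E'
from h import *
import sys
# tool axis from the orange handle top plane, steel blade, vs shaft; zt = tool origin height
zt=float(sys.argv[1]); s=arm.get_state(); img,d,W=cloud("top"); c=arm.get_calibration("top"); K,R,t=map(np.array,(c["mtx"],c["R"],c["t"]))
def atz(p,z):
    p=np.atleast_2d(p); ray=np.c_[p,np.ones(len(p))]@np.linalg.inv(K).T@R; C=-R.T@t; return (C+ray*((z-C[2])/ray[:,2])[:,None])[:,:2]
yaw=s["ee_rot"][2]+np.pi; ax=np.array([np.cos(yaw),np.sin(yaw)]); n=np.array([-ax[1],ax[0]]); o=np.array(s["eef_pos"][:2])
hsv=cv2.cvtColor(img,cv2.COLOR_RGB2HSV).astype(int); H,S,V=hsv[...,0],hsv[...,1],hsv[...,2]
q=np.argwhere((H<20)&(S>150)&(V>90))[:,::-1]; Q=atz(q,zt+.009)-o; a,b=Q@ax,Q@n; k=(abs(a)<.06)&(abs(b)<.02)
print("handle a",np.percentile(a[k],[0,100]).round(4),"b",np.percentile(b[k],[0,50,100]).round(4))
g=np.argwhere((S<90)&(V>70))[:,::-1]; Q=atz(g,zt+.002)-o; a,b=Q@ax,Q@n; m=(a>.055)&(a<.13)&(abs(b)<.03)
for lo in range(60,125,4):
    kk=m&(a*1000>=lo)&(a*1000<lo+4)
    if kk.any(): print(lo,np.sort(b[kk]*1000).round().astype(int),[int(W[v,u,2]*1000) for u,v in g[kk][:8]])
for n_,p in(("shaft",[.5136,.4267]),):
    r=np.array(p)-o; print(n_,"ahead",(r@ax).round(4),"left",(r@n).round(4))
i=img[210:320,120:260,::-1]; cv2.imwrite(sys.argv[2],cv2.resize(i,(764,600),interpolation=cv2.INTER_CUBIC))
E
python3 to.py .3868,.3061,.120,-136.44; python3 f.py .1395 pics/f1.png
```

```text
t: 7.02
eef_pos: [0.3875, 0.3058, 0.121]
ee_rot: [-3.141, -0.001, -2.382]
force: [0.9, 0.6, -1.6]
width: 0.0219
gripper_force: 40.0
t 7.025 pos [0.3875 0.3058 0.121 ] yaw [-1.7999e+02 -4.0000e-02 -1.3646e+02] q [ 1.07  0.16 -0.52 -0.   -0.89 -1.88] F [ 0.9  0.6 -1.6] w 0.021911804673665543
.3868,.3061,.120,-136.44 -> [0.011 0.028 0.041] turn -0.005
handle a [-0.0537 -0.024 ] b [-0.0115  0.0005  0.0096]
60 [-29 -27 -27 -26 -24 -24 -22 -21 -19 -17 -16 -14 -13 -11   7   9  10  12] [287, -2, 286, 285, 284, 287, 288, 288]
64 [-29 -27 -26 -24 -22 -21 -19 -17 -16 -14 -13 -11   5   7   7   9  10  10] [285, -2, 287, 288, 288, 286, 288, 287]
68 [-29 -27 -25 -25 -24 -22 -22 -21 -19 -19 -17 -16 -16 -14 -12 -12 -11  -9
  -9  -8  -6   5   7   9  10] [286, 11, 11, 288, 287, 286, 285, 286]
72 [-29 -29 -27 -25 -24 -22 -20 -19 -17 -16 -14 -12 -11  -9  -7  -6   4   6
   7   9] [8, 5, 12, 9, 7, 286, 9, 285]
76 [-28 -27 -25 -24 -22 -20 -19 -17 -15 -14 -12 -11  -9  -7  -6  -4  -4  -2
  -1   6   6   7   9   9] [8, 11, 14, 8, 11, 11, 9, 8]
80 [-28 -27 -27 -25 -24 -23 -22 -20 -20 -19 -17 -17 -15 -14 -14 -12 
[... 962 characters left out ...]
5 -13 -11 -10  -8  -6  -5  -3  -2
   0   2   3   5   7   8  10  11  13  15  15  16] [58, 58, 64, 59, 61, 64, 58, 140]
112 [-29 -28 -26 -24 -23 -21 -19 -18 -16 -15 -13 -11 -10  -8  -6  -5  -3  -2
  -1   0   2   2   3   5   5   7   8   8  10  12  13  15  16  18] [60, 61, 60, 68, 64, 64, 62, 66]
116 [-29 -28 -26 -24 -23 -21 -18 -14   4   7   8  10  12  13  15  17  18  20
  21] [73, 74, 67, 83, 67, 65, 83, 76]
120 [-14 -11  -9  -8  -6  -5  -3  -1   2  10  12  13  15  17  17  18  20  20
  22  23] [90, 88, 86, 89, 89, 87, 87, 85]
124 [-18 -16 -14 -13 -11  -9  -8  -6  -6  -4  -3  -1   0   1   2   4   4   5
   7  18  20  22  23  25  27] [89, 87, 88, 83, 87, 81, 89, 88]
shaft ahead 0.1747 left 0.0008
```

View pics/f1.png

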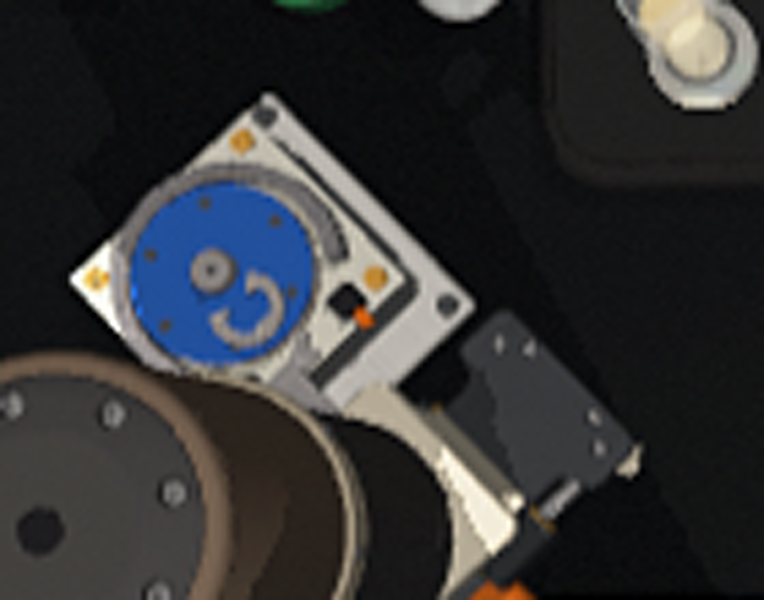

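The picture shows the fork above the pump's lower edge near (300,370), pointing at the clip at (250,310); the forearm hides the handle. Isolate the fork by its depth.

```bash
cat > g.py <<'E'
from h import *
import sys
zt=float(sys.argv[1])
for cam in("top","side"):
    s=arm.get_state(); yaw=s["ee_rot"][2]+np.pi; ax=np.array([np.cos(yaw),np.sin(yaw)]); n=np.array([-ax[1],ax[0]]); o=np.array(s["eef_pos"][:2])
    img,d,W=cloud(cam); a=(W[...,:2]-o)@ax; b=(W[...,:2]-o)@n; m=(a>.05)&(a<.14)&(abs(b)<.035)&(abs(W[...,2]-zt-.002)<.008)&(d>0)
    print(cam)
    for lo in range(64,132,4):
        k=m&(a*1000>=lo)&(a*1000<lo+4)
        if k.any(): print(lo,np.sort(b[k]*1000).round().astype(int),"z",(np.median(W[k][:,2])*1000).round(1))
E
python3 g.py .1395
```

```text
top
76 [-4 -4 -3 -1] z 143.7
80 [-4 -3 -1  1] z 142.6
84 [-4 -2  0  1  1  2  3] z 142.8
88 [-4 -2 -2 -1  1  2  4] z 143.8
92 [-4 -2  0  1  2  4] z 143.2
96 [-14 -12 -10  -9  -7  -5  -4  -3  -2   0   0   0   2   3   5   6   7] z 142.8
100 [-15 -14 -12 -10 -10  -8  -7  -5  -4  -3   0   1   3   4   7   7] z 143.3
104 [-16 -14 -13 -11  -8  -7  -5  -1   2   5   8   9] z 141.9
108 [-17 -17 -15 -15 -13 -12  -9  -8] z 141.8
side
```

```bash
python3 -m crank '[[[0.01,0.03,0.6,0],[0.01,0.03,1.3,0],[0.01,0.03,1.9,0],[0.01,0.03,1.96,0],[0.01,0.03,1.96,0],[0.01,0.03,1.96,0]]]'
python3 to.py .4034,.3220,.072,-136.44; python3 g.py .0915
```

```text
t: 7.92
eef_pos: [0.387, 0.3073, 0.0728]
ee_rot: [3.141, 0.001, -2.381]
force: [1.1, 0.0, -2.1]
width: 0.0216
gripper_force: 40.0
t 7.925 pos [0.387  0.3073 0.0728] yaw [ 1.7999e+02  5.0000e-02 -1.3644e+02] q [ 1.07  0.22 -0.58  0.   -0.76 -1.88] F [ 1.1  0.  -2.1] w 0.02155734959271767
.4034,.3220,.072,-136.44 -> [-0.88  -0.025  0.031] turn 0.0
top
72 [-5 -3] z 95.5
76 [-4 -3 -1] z 94.0
80 [-5 -5 -3 -1 -1  1] z 95.8
84 [-5 -2 -1  1] z 95.2
88 [-4 -3  1  3  3] z 93.8
92 [-4 -3  0  0  1  2  4] z 93.8
96 [-14 -11  -9  -8  -6  -4  -3  -1   0   3   4   6] z 95.9
100 [-16 -14 -13 -12 -10  -9  -9  -8  -4  -2  -1   1   3   4   4   6   8] z 95.6
104 [-14 -13 -11  -9  -7  -6  -3  -2   0   2   3   7  10] z 94.5
108 [-17 -16 -14 -13 -10] z 93.9
112 [-15 -14] z 94.8
side
```

```bash
python3 -m crank '[[[-0.3,0,0.03,0],[-0.6,0,0.03,0],[-0.88,-0.01,0.03,0],[-0.88,-0.01,0.03,0],[-0.88,-0.01,0.03,0]]]'
python3 -m crank '[[[0,0,0.06,0],[0,0,0.12,0],[0,0,0.12,0]]]'
python3 to.py .5136,.4267,.0645,-136.44
```

```text
t: 8.65
eef_pos: [0.4028, 0.3217, 0.0714]
ee_rot: [-3.142, -0.001, -2.382]
force: [0.3, 0.5, -0.6]
width: 0.0217
gripper_force: 40.0
t: 9.02
eef_pos: [0.4028, 0.3218, 0.0684]
ee_rot: [-3.142, -0.0, -2.381]
force: [-0.9, -0.1, -1.6]
width: 0.0218
gripper_force: 40.0
t 9.025 pos [0.4028 0.3218 0.0684] yaw [-1.8000e+02 -1.0000e-02 -1.3645e+02] q [ 1.06  0.26 -0.54 -0.   -0.77 -1.87] F [-0.9 -0.1 -1.6] w 0.021829364017587817
.5136,.4267,.0645,-136.44 -> [-6.103 -0.013  0.156] turn -0.001
```

```bash
for i in 1; do python3 -m crank '[[[0,0,0.03,0],[0,0,0.03,0],[0,0,0.03,0]]]'|sed -n '2p;4p'; done
python3 -m crank '[[[0,0,0.03,0],[0,0,0.03,0],[0,0,0.03,0]]]'|sed -n '2p;4p'
python3 -m crank '[[[0,0,0.02,0],[0,0,0.02,0],[0,0,0.02,0]]]'|sed -n '2p;4p'
```

```text
eef_pos: [0.4029, 0.3219, 0.0678]
force: [0.5, -0.3, -0.8]
eef_pos: [0.403, 0.322, 0.0671]
force: [-0.6, 0.2, -2.1]
eef_pos: [0.4029, 0.3219, 0.0665]
force: [0.1, -1.2, -0.7]
```

```bash
python3 -m crank '[[[-0.04,0,-0.015,0],[-0.1,0,-0.015,0],[-0.16,0,-0.015,0],[-0.2,0,-0.015,0],[-0.2,0,-0.015,0]]]'|sed -n '1,2p;4p'
python3 -m crank '[[[-0.04,0,0,0],[-0.08,0,0,0],[-0.12,0,0,0],[-0.12,0,0,0]]]'|sed -n '1,2p;4p'
python3 -m crank '[[[-0.04,0,0,0],[-0.08,0,0,0],[-0.12,0,0,0],[-0.12,0,0,0]]]'|sed -n '1,2p;4p'
python3 to.py .5136,.4267,.0669,-136.44
```

```text
t: 10.78
eef_pos: [0.4066, 0.3254, 0.0669]
force: [0.1, -0.0, -0.6]
t: 11.28
eef_pos: [0.4088, 0.3275, 0.0669]
force: [0.1, 0.4, -0.6]
t: 11.78
eef_pos: [0.411, 0.3296, 0.0669]
force: [-0.3, -0.1, -1.1]
t 11.775 pos [0.411  0.3296 0.0669] yaw [-180.      0.   -136.44] q [ 1.05  0.28 -0.52  0.   -0.77 -1.86] F [-0.3 -0.1 -1.1] w 0.02180220117511807
.5136,.4267,.0669,-136.44 -> [-5.651e+00 -1.400e-02  2.000e-03] turn -0.001
```

```bash
python3 -m crank '[[[-0.04,0,0,0],[-0.08,0,0,0],[-0.12,0,0,0],[-0.12,0,0,0]]]'|sed -n '1,2p;4p'
python3 - <<'E'
from h import *
img,d,W=cloud("top"); i=img[245:285,145:195,::-1]; cv2.imwrite("pics/k1.png",cv2.resize(i,(750,600),interpolation=cv2.INTER_CUBIC))
E
```

```text
t: 12.28
eef_pos: [0.4132, 0.3317, 0.067]
force: [-0.9, -0.6, -0.9]
```

View pics/k1.png

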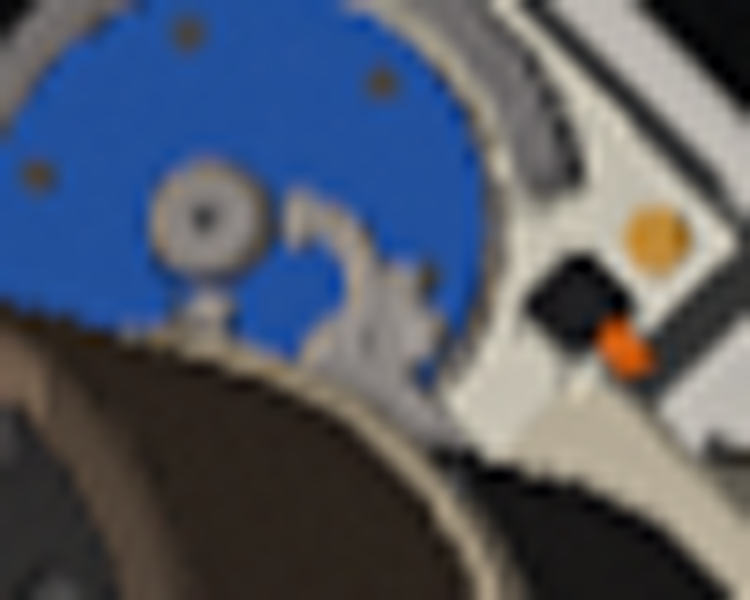

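The clip is seated in the fork mouth, its jaws at (300,215) and (205,300) evenly straddling the shaft at (208,215). Continue in small steps.

```bash
python3 -m crank '[[[-0.03,0,0,0],[-0.06,0,0,0],[-0.09,0,0,0],[-0.09,0,0,0]]]'|sed -n '1,2p;4p'
python3 -m crank '[[[-0.03,0,0,0],[-0.06,0,0,0],[-0.06,0,0,0]]]'|sed -n '1,2p;4p'
```

```text
t: 12.82
eef_pos: [0.4148, 0.3332, 0.067]
force: [0.4, 0.1, -0.8]
t: 13.2
eef_pos: [0.4158, 0.3341, 0.0669]
force: [0.5, -1.4, -1.0]
```

```bash
python3 -m crank '[[[-0.03,0,0,0],[-0.06,0,0,0],[-0.06,0,0,0]]]'|sed -n '1,2p;4p'
python3 -m crank '[[[-0.02,0,0,0],[-0.04,0,0,0],[-0.04,0,0,0]]]'|sed -n '1,2p;4p'
```

```text
t: 13.58
eef_pos: [0.4166, 0.3347, 0.0667]
force: [-1.3, -3.7, 0.2]
t: 13.95
eef_pos: [0.4171, 0.3351, 0.0666]
force: [-2.9, -4.3, 0.2]
```

```bash
python3 -m crank '[[[-0.02,0,0,0],[-0.04,0,0,0],[-0.04,0,0,0]]]'|sed -n '1,2p;4p'
python3 -m crank '[[[-0.02,0,0,0],[-0.04,0,0,0],[-0.04,0,0,0]]]'|sed -n '1,2p;4p'
```

```text
t: 14.32
eef_pos: [0.4175, 0.3353, 0.0665]
force: [-3.4, -6.3, 0.6]
t: 14.7
eef_pos: [0.4178, 0.3355, 0.0663]
force: [-6.3, -6.9, 0.6]
```

```bash
python3 -m crank '[[[-0.02,0,0,0],[-0.04,0,0,0],[-0.04,0,0,0]]]'|sed -n '1,2p;4p'
python3 to.py .5136,.4267,.0669,-136.44
```

```text
t: 15.08
eef_pos: [0.4186, 0.3362, 0.0663]
force: [-5.1, -7.2, 1.5]
t 15.075 pos [0.4186 0.3362 0.0663] yaw [-179.97   -0.21 -136.48] q [ 1.04  0.3  -0.49 -0.   -0.78 -1.85] F [-5.1 -7.2  1.5] w 0.021744505815857004
.5136,.4267,.0669,-136.44 -> [-5.249  0.008 -0.042] turn -0.008
```

```bash
python3 -m crank '[[[-0.02,0,-0.01,0],[-0.04,0,-0.01,0],[-0.04,0,-0.01,0]]]'|sed -n '1,2p;4p'
python3 -m crank '[[[-0.02,0,0,0],[-0.04,0,0,0],[-0.04,0,0,0]]]'|sed -n '1,2p;4p'
```

```text
t: 15.45
eef_pos: [0.4191, 0.3367, 0.0664]
force: [-4.5, -6.2, 0.5]
t: 15.82
eef_pos: [0.4204, 0.3381, 0.0667]
force: [-2.5, -4.2, -1.2]
```

```bash
python3 -m crank '[[[-0.02,0,0,0],[-0.04,0,0,0],[-0.04,0,0,0]]]'|sed -n '1,2p;4p'
python3 -m crank '[[[-0.02,0,0,0],[-0.03,0,0,0],[-0.03,0,0,0]]]'|sed -n '1,2p;4p'
```

```text
t: 16.2
eef_pos: [0.4225, 0.3411, 0.0676]
force: [0.6, 0.3, -1.0]
t: 16.58
eef_pos: [0.4225, 0.3406, 0.0672]
force: [-0.1, 0.1, -1.2]
```

```bash
python3 -m crank '[[[-0.02,0,0,0],[-0.04,0,0,0],[-0.04,0,0,0]]]'|sed -n '1,2p;4p'
python3 -m crank '[[[-0.02,0,0,0],[-0.03,0,0,0],[-0.03,0,0,0]]]'|sed -n '1,2p;4p'
python3 - <<'E'
from h import *
img,d,W=cloud("top"); i=img[245:285,145:195,::-1]; cv2.imwrite("pics/k2.png",cv2.resize(i,(750,600),interpolation=cv2.INTER_CUBIC))
E
```

```text
t: 16.95
eef_pos: [0.4232, 0.3413, 0.0672]
force: [-0.5, 0.2, -1.1]
t: 17.32
eef_pos: [0.4237, 0.3417, 0.0671]
force: [-0.2, -0.2, -0.3]
```

View pics/k2.png

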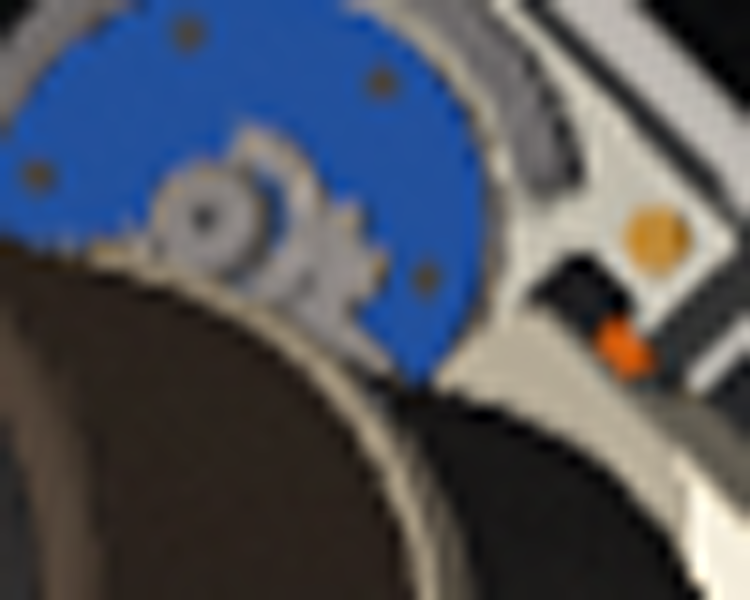

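The clip is now round the shaft (208,215) with the fork behind it at (330,270). Confirm the hard stop by feel.

```bash
python3 -m crank '[[[-0.02,0,0,0],[-0.02,0,0,0],[-0.02,0,0,0]]]'|sed -n '1,2p;4p'
python3 -m crank '[[[-0.02,0,0,0],[-0.02,0,0,0],[-0.02,0,0,0]]]'|sed -n '1,2p;4p'
python3 -m crank '[[[-0.02,0,0,0],[-0.02,0,0,0],[-0.02,0,0,0]]]'|sed -n '1,2p;4p'
```

```text
t: 17.75
eef_pos: [0.4241, 0.342, 0.0672]
force: [-0.8, 0.9, -2.2]
t: 18.12
eef_pos: [0.4244, 0.3423, 0.0671]
force: [-1.0, -1.5, -1.4]
t: 18.5
eef_pos: [0.4246, 0.3424, 0.067]
force: [-2.0, -2.4, -1.4]
```

```bash
python3 -m crank '[[[-0.02,0,0,0],[-0.02,0,0,0],[-0.02,0,0,0]]]'|sed -n '1,2p;4p'
python3 -m crank '[[[-0.02,0,0,0],[-0.02,0,0,0],[-0.02,0,0,0]]]'|sed -n '1,2p;4p'
python3 -m crank '[[[-0.02,0,0,0],[-0.02,0,0,0],[-0.02,0,0,0]]]'|sed -n '1,2p;4p'
```

```text
t: 18.88
eef_pos: [0.4248, 0.3425, 0.0669]
force: [-2.9, -4.5, -0.6]
t: 19.25
eef_pos: [0.4249, 0.3425, 0.0668]
force: [-4.2, -5.0, -0.2]
t: 19.62
eef_pos: [0.425, 0.3425, 0.0667]
force: [-5.8, -5.3, 0.5]
```

Hard stop: force is climbing with no motion, 11–12 mm after the jaws began to spread. Back off.

```bash
python3 -m crank '[[[0.1,0,-0.01,0],[0.3,0,-0.02,0],[0.8,0,-0.03,0],[1.5,0,-0.03,0],[2.2,0,-0.1,0],[2.7,0,-0.8,0],[2.7,0,-1.6,0],[2.7,0,-2.3,0],[2.7,0,-2.3,0],[2.7,0,-2.3,0]]]'
python3 to.py .4284,.1178,.124,-118.6
python3 - <<'E'
from h import *
img,d,W=cloud("top"); i=img[245:285,140:190,::-1]; cv2.imwrite("pics/k3.png",cv2.resize(i,(750,600),interpolation=cv2.INTER_CUBIC))
E
```

```text
t: 20.88
eef_pos: [0.3766, 0.2969, 0.1242]
ee_rot: [3.141, -0.0, -2.382]
force: [-0.7, -0.5, -1.4]
width: 0.022
gripper_force: 40.0
t 20.875 pos [0.3766 0.2969 0.1242] yaw [ 1.7999e+02 -1.0000e-02 -1.3645e+02] q [ 1.08  0.13 -0.55 -0.   -0.89 -1.89] F [-0.7 -0.5 -1.4] w 0.021970460726262495
.4284,.1178,.124,-118.6 -> [ 3.433 -6.621  0.007] turn -3.57
```

View pics/k3.png

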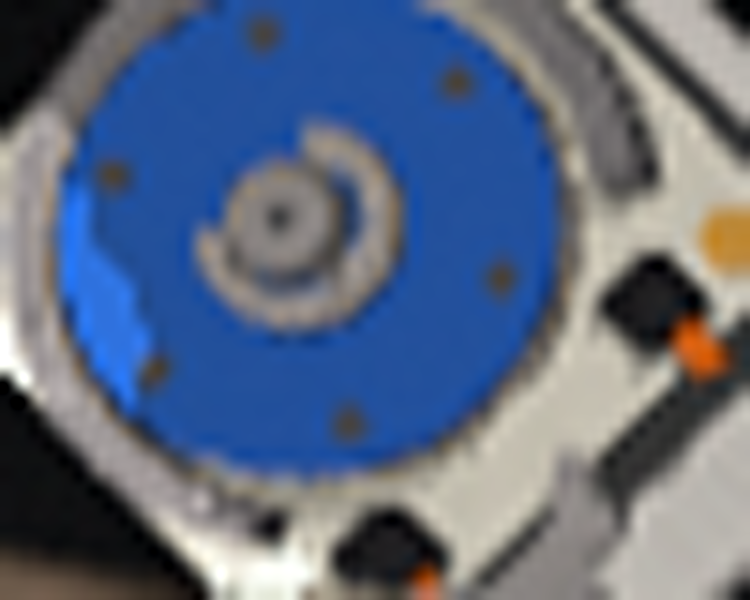

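The clip's ring is centred on the shaft axis once the shaft-end parallax is allowed for (clip about (300,227), shaft end (282,218)). Now return the tool.

```bash
python3 -m crank '[[[0.6,-1.1,0,-0.6],[1.2,-2.3,0,-1.2],[1.8,-3.5,0,-1.8],[2.4,-4.7,0,-2.4],[3,-5.8,0,-3],[3.44,-6.62,0,-3.57],[3.44,-6.62,0,-3.57],[3.44,-6.62,0,-3.57],[3.44,-6.62,0,-3.57]]]'
python3 to.py .4290,.1183,.0205,-118.6
```

```text
t: 22.05
eef_pos: [0.4286, 0.1186, 0.1244]
ee_rot: [3.141, -0.0, -2.069]
force: [-0.0, 0.4, -0.9]
width: 0.0217
gripper_force: 40.0
t 22.05 pos [0.4286 0.1186 0.1244] yaw [ 1.7999e+02 -2.0000e-02 -1.1857e+02] q [ 0.72  0.07 -0.62 -0.   -0.88 -1.21] F [-0.   0.4 -0.9] w 0.021748795439051997
.4290,.1183,.0205,-118.6 -> [ 2.000e-03 -2.000e-02  4.158e+00] turn 0.005
```

```bash
python3 -m crank '[[[0,-0.01,0.8,0],[0,-0.02,1.8,0],[0,-0.02,2.6,0],[0,-0.02,3.2,0],[0,-0.02,3.6,0],[0,-0.02,3.9,0],[0,-0.02,4.05,0],[0,-0.02,4.13,0],[0,-0.02,4.13,0]]]'
python3 to.py .4290,.1183,.0205,-118.6
```

```text
t: 23.18
eef_pos: [0.4293, 0.1179, 0.0216]
ee_rot: [-3.141, 0.0, -2.07]
force: [-0.4, -0.5, -1.8]
width: 0.0214
gripper_force: 40.0
t 23.175 pos [0.4293 0.1179 0.0216] yaw [-1.7999e+02  1.0000e-02 -1.1859e+02] q [ 0.71  0.24 -0.74  0.   -0.59 -1.21] F [-0.4 -0.5 -1.8] w 0.021444372703291248
.4290,.1183,.0205,-118.6 -> [-0.008  0.017  0.043] turn 0.001
```

```bash
python3 -m crank '[[[0,0.01,0.04,0],[0,0.01,0.04,0],[0,0.01,0.04,0]]]'
python3 -m crank '[[[0,0,0,0],[0,0,0,0],[0,0,0,0],[0,0,0,0],[0,0,0,0],[0,0,0,0]]]' 0
python3 -m crank '[[[0,0,-1,0],[0,0,-2.4,0],[0,0,-4,0],[0,0,-5.5,0],[0,0,-6.5,0],[0,0,-6.5,0],[0,0,-6.5,0]]]'
python3 - <<'E'
from h import *
img,d,W=cloud("side"); a=img[190:310,190:350,::-1]; cv2.imwrite("pics/s2.png",cv2.resize(a,(800,600),interpolation=cv2.INTER_CUBIC))
E
```

```text
t: 23.55
eef_pos: [0.429, 0.1181, 0.0206]
ee_rot: [-3.141, 0.0, -2.07]
force: [0.1, 0.0, -1.9]
width: 0.0218
gripper_force: 40.0
t: 24.3
eef_pos: [0.429, 0.118, 0.0204]
ee_rot: [3.142, -0.0, -2.07]
force: [-0.6, 0.5, -0.6]
width: 0.0759
gripper_force: 0.0
t: 25.18
eef_pos: [0.4285, 0.1178, 0.1824]
ee_rot: [3.141, -0.0, -2.07]
force: [0.1, 0.3, 0.5]
width: 0.0877
gripper_force: 0.0
```

View pics/s2.png

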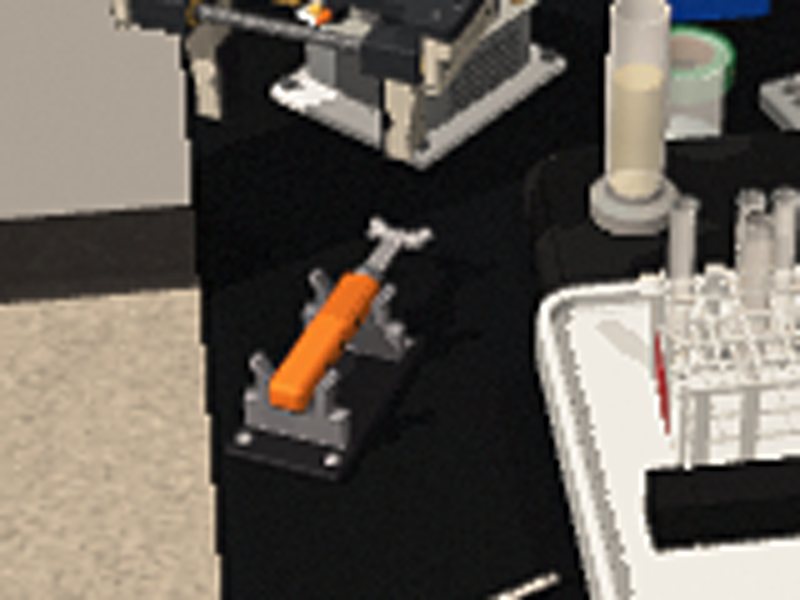

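The tool lies in both cradles exactly as before: handle from (290,395) to (365,285), fork at (400,235). The gripper is clear of it, so I hand the job in.

```bash
python3 -c "
from station import arm; print(arm.job_done())"
```

```text
the job is handed in; nothing more can be done
None
```

I pushed the clip into the shaft groove until it snapped in and sat against the hard stop, then laid the fork tool back in its rest as it lay; the highest push I read was about 9 N (force read between steps, not continuously). The job was handed in at about 25 s and returned no verdict.

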